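Push the prism home in its holder and shut the gate behind it

ROBOT

A 6-joint arm with a two-finger parallel gripper is mounted at the origin on a cart in front of the work surface, level with it; the furniture and walls round the work are solid. World frame = base frame: x ahead of the robot, y to its left, z up, the work surface at z = 0. Lengths are in m, angles in rad, forces in N, time in s.
With the tool pointing down it reaches from about 0.35 to 0.925 m from the base axis. Payload 6.4 kg.
Tool frame: the origin (TCP) lies midway between the tips of the shut fingers; the grasp point (between the pads) lies 19 mm behind it; z points along the fingers, y is the direction in which the jaws open and shut (so a half turn about z gives the same grasp; the last joint's range is limited). The gripper opens to 85 mm and grips with 20 to 120 N. Pads are 22 mm wide; open, the fingers measure 114 mm over their backs; the gripper's body (76 mm by 85 mm) begins 54 mm behind the grasp point. The pads swing forward as they close: fully open they stand 13 mm farther back than shut.
Start: joints at [-1.465, 0.245, 1.558, -0, 1.339, -0.174], TCP at [0.18, -0.625, 0.231] pointing down, gripper open.
Joint ranges: [-3.13, 3.13], [-1.02, 2.26], [0.13, 2.54], [-0.95, 4.09], [0.21, 2.88], [-2.74, 2.74]. Speed limits (rad/s): [2.57, 2.57, 3.14, 3.14, 3.14, 3.14].

INTERFACE

Orientations are given as a unit quaternion [w, x, y, z].
In Python, from plant import env gives the robot as it stands.
- The arm moves only by the shell command python3 -m jog 'ROWS' [FORCE]. ROWS is JSON, a list of rows, each a list of 3 entries, a list of its own where there are three numbers: the shift along the world's x, y, z in m, then the turn, a rotation vector about the world's x, y, z in rad, then the closure in counts, from 0 (fully open) to 255 (shut). In form: [[[tx, ty, tz], [wx, wy, wz], hand], ...]. A call has 1 to 20 rows; each row shifts and turns the pose as measured when the row begins; what a row does not reach is not made up. A row lasts 1/10 s, in which the tool goes at most 50 mm and 8.59 degrees, less where a joint would pass 70% of its speed; a pose out of reach is approached as far as the arm can. A call with a gripper value outside its range is refused whole. The fingers move at their own pace and stop on an object; FORCE is the grip in N (left out, the last holds). Time passes only in rows, so rows that do not move let the fingers close. It gives the time, the measured TCP pose, the force and the opening at its end, in the units of the state.
- env.sense(): the state, without advancing time (a new reading comes with each control period).
- env.capture(name): name is "scene" or "side" or "wrist"; returns a dict with "frame" (420x560x3 uint8, blue, green, red), "depth" (420x560 float32, m along the optical axis (not along the pixel's ray), 0 where there is no reading), "mtx" (3x3 intrinsics, pixels), "eye" and "orientation" of the camera in the world. Camera axes: x right, y down, z forward; pixel columns grow to the right and rows downward; lengths in m; the calibration is good to about 2 mm. A picture is of the moment at which its call begins.
- env.finish_job(): hands the job in, once; it reports no verdict.
The state is a dict: "time": time; "joint_positions": joint angles; "qvel": joint speeds; "joint_torque": joint torques, N m; "tool_pos": TCP position; "tool_rot": TCP orientation; "ft_force": force on the tool from outside, world axes, zero at the start; "wrist_torque": the same for the moment, N m; "grip_width": opening from 0.0 (shut) to 1.0 (fully open).
Only numpy, scipy, OpenCV 4.12 (cv2) and the standard library are available. Lean on these libraries where they do the work, as an engineer would, in place of code of your own. Each camera call takes 0.05 s, during which the arm holds its last target. There are 200 camera calls.

TASK

The concrete prism lying in the trough of the metal holder has been left short of the end stop and the gate behind it is open. Using the fingertips only, push the prism along the trough until it is right up against the end stop, then push the sliding gate fully shut behind it. Do not lift the prism, and leave the spare prism lying beside the holder and the stopwatch beyond its end stop where they are.

Things in the scene. Friction and masses are not known exactly. Their poses are not given: they have to be found in the camera images.
- holder: Low metal prism holder, fixed on the bench board (10 mm above the worktop z = 0). Origin: underside, on the trough's centre line; x along the trough towards the end stop, y to the side where the gate stands open, z up. Base plate x from -155 to 135, y +-55 mm, upper face at z = 12 mm; an arm for the gate (x from -101 to -41 mm) reaches out to y = 130 mm.
- end_stop (a point): Middle of the end stop's face that the prism must touch: x = 100 mm in the holder's frame, 20 mm above the base plate. The stop is 42 mm high. Axes as the holder's.
- entry (a point): Point on the base plate's upper face at the open end of the trough, holder x = -45 mm, y = 0, z = 12 mm; axes as the holder's. From here to x = 95 mm two fences (inner faces at y = +-22 mm, 22 mm high) guide the prism; before it (smaller x) there are none between the receiver of the gate (y below -30 mm) and the gate, so fingers can come down there behind the prism.
- prism_mid (a point): Centre of the loose grey prism (160 mm long, 40 x 40 mm, about 0.55 kg) lying in the trough. Its y axis runs along its length, parallel to the holder's x. The end to push is 80 mm from this point, away from the end stop. Against the stop this point is at x = 20 mm in the holder's frame; it starts 35 to 65 mm short of that and then blocks the gate.
- prism: The same prism; this origin lies in the middle of its underside, 20 mm below prism_mid. Axes as there.
- gate (a joint): Sliding gate of the holder, m: 0 is fully shut (hard stop), up to 0.082 open along the holder's +y; it starts at 0.066 to 0.081. About 2.5 N of friction; it stays where it is left. The blade (x from -77 to -65 mm, up to 50 mm above the holder's underside, y from -40 to 32 mm when shut) passes 5 mm behind a prism that is home.
- push_plate (a point): Middle of the outer face (facing the holder's +y) of the black upright push plate on the gate's outer end; it moves with the gate, at holder x = -71 mm, y = 40 mm + gate opening, z = 42 mm. The plate is 34 mm wide along x, 10 mm thick, from z = 20 to 66 mm. Pushing here towards the holder's -y shuts the gate. Axes as the holder's.
- spare_prism_mid (a point): Bystander: centre of a second, identical loose prism lying on the board beside the holder, on the side away from the gate's push plate.
- stopwatch: Bystander: dark stopwatch 57 x 63 x 16 mm lying on the board beyond the end stop. Origin in the middle of its underside.

How it is judged:
On the way, in this order (a step that is already met when the one before it is completed fails the run):
1. the prism is pushed up against the end stop while the gate is still open (x of prism_mid in the frame of holder above 0.016 m and value of joint gate above 0.04 m), for 0.2 s.
2. the gate is pushed fully shut behind the prism (x of prism_mid in the frame of holder above 0.016 m and value of joint gate below 0.004 m), for 0.2 s.
At the end, for the whole second after the job is handed in: The prism lies flat in the trough with its end within 4 mm of the end stop, and the gate is shut to within 4 mm of its hard stop (all of step 2 and linear speed of prism below 0.01 m/s and angle between prism_mid's own z axis and vertical below 0.05 rad and z of prism_mid in the frame of holder below 0.036 m); the robot touches nothing.
It fails at once if the prism, the holder or its gate is pushed with the arm or the gripper's body instead of the fingers (over 5 N) (contact force between the arm and prism above 5 N or contact force between the arm and holder above 5 N).
It fails at once if the prism is lifted or tipped up (more than 8 mm off the base plate, or tilted more than about 9 degrees) (z of prism_mid in the frame of holder above 0.04 m or angle between prism_mid's own z axis and vertical above 0.15 rad).
It fails at once if the spare prism or the stopwatch is moved more than 15 mm (distance of any of spare_prism_mid, stopwatch from where it was at the start of the episode above 0.015 m).
It also fails if it takes over 40 s, if anything falls off the work surface, if the arm or the gripper's body presses on something with over 40 N, if the wrist force passes 120 N, or if a joint passes its speed limit or range.

## Working session

There is one attempt and no reset: what is moved stays moved. The work goes in short steps, Python scripts to look and compute and a shell command to move; the robot and the scene stay as the last step left them, time stands still between calls to the robot, and variables do not carry over. Pictures are saved under pics/ and viewed, about 8 in all and at most 12, crops included, and the job is handed in when it is done.

```bash
mkdir -p pics; ls
cat > h.py <<'E'
import numpy as np,cv2
from scipy.spatial.transform import Rotation as R
from plant import env
def cap(n,f):
    c=env.capture(n); cv2.imwrite('pics/%s.png'%f,c['frame']); np.savez('pics/%s.npz'%f,**{k:c[k] for k in('depth','mtx','eye','orientation')}); return c
def P(f,u,v,z=None):
    c=np.load('pics/%s.npz'%f); M=c['mtx']; q=c['orientation']; 
    r=R.from_quat(q[[1,2,3,0]]).as_matrix() if q.size==4 else q
    d=c['depth'][int(v),int(u)]; ray=r@np.linalg.solve(M,[u,v,1.])
    if z is not None: d=(z-c['eye'][2])/ray[2]
    return (c['eye']+ray*d).round(4)
E
python3 - <<'E'
from h import *
for n in('scene','side','wrist'): c=cap(n,n+'0'); print(n,c['eye'],c['orientation'])
print(env.sense())
a=[cv2.imread('pics/%s0.png'%n) for n in('scene','side')]
cv2.imwrite('pics/v.png',cv2.resize(np.vstack(a),None,fx=.71,fy=.71))
E
```

```text
pics
scene [0.30882008 0.86976662 0.46470543] [ 0.13592053 -0.24287097  0.81752323 -0.50417761]
side [0.69872985 0.90550618 0.60448267] [-0.00438838  0.03364673  0.8971355  -0.44045037]
wrist [ 0.24436154 -0.60571059  0.37154215] [ 0.10695936  0.79146596 -0.59612166 -0.08234257]
{'time': 0.15, 'joint_positions': array([-1.46504551e+00,  2.45671039e-01,  1.55873203e+00,  1.08768629e-05,
        1.33869024e+00, -1.74094950e-01]), 'qvel': array([-2.34097172e-04, -2.60321421e-03, -3.80095041e-03, -7.02481667e-05,
        1.15685047e-03, -3.57275517e-04]), 'joint_torque': array([ 3.96263504e-04, -4.29984498e+01, -3.26552582e+01, -1.39264298e-04,
        3.50363487e-03, -7.68861753e-06]), 'tool_pos': array([ 0.17950092, -0.62428309,  0.23042339]), 'tool_rot': array([-7.49709367e-04,  9.90226651e-01,  1.39465470e-01,  3.09238412e-05]), 'ft_force': array([ 0.54998992,  0.31250137, -0.46874454]), 'wrist_torque': array([ 0.00239771, -0.01162044, -0.02434389]), 'grip_width': 0.9998773015429421}
```

View pics/scene0.png

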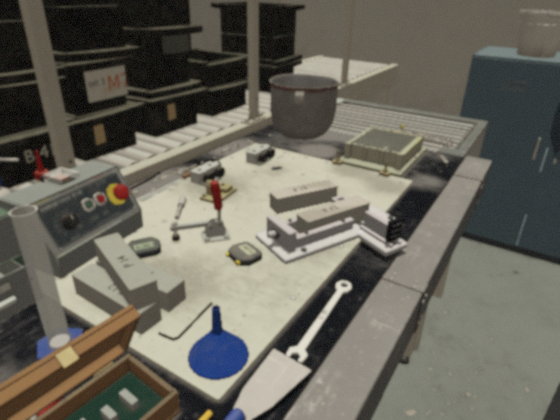

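View pics/side0.png

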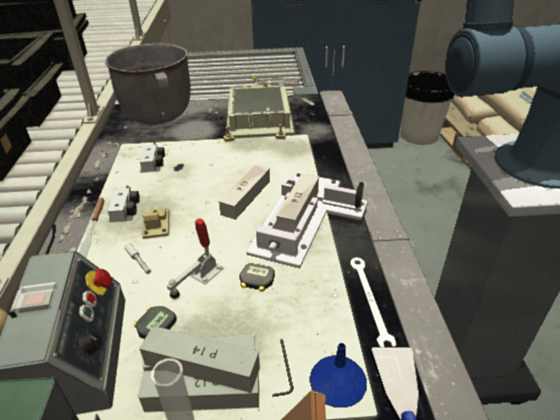

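The side view shows the holder around (300,215), with the end stop towards the camera near (272,240). The gate's push plate is at (360,195) on the robot side, the spare prism at (245,192) and the stopwatch at (257,275).

Run:
```python
from h import *
a=cv2.imread('pics/side0.png')[160:275,235:385]
cv2.imwrite('pics/c1.png',cv2.resize(a,None,fx=5,fy=5,interpolation=cv2.INTER_CUBIC))
for p in [(297,200),(272,240),(360,192),(245,180),(257,275),(290,262),(330,190)]: print(p,P('side0',*p))
```

```text
(297, 200) [0.6204 0.1778 0.0615]
(272, 240) [0.6775 0.2868 0.0546]
(360, 192) [0.4918 0.1746 0.0704]
(245, 180) [0.7256 0.0673 0.0428]
(257, 275) [0.7084 0.3402 0.0208]
(290, 262) [0.6466 0.311  0.0194]
(330, 190) [0.5464 0.1384 0.0535]
```

View pics/c1.png

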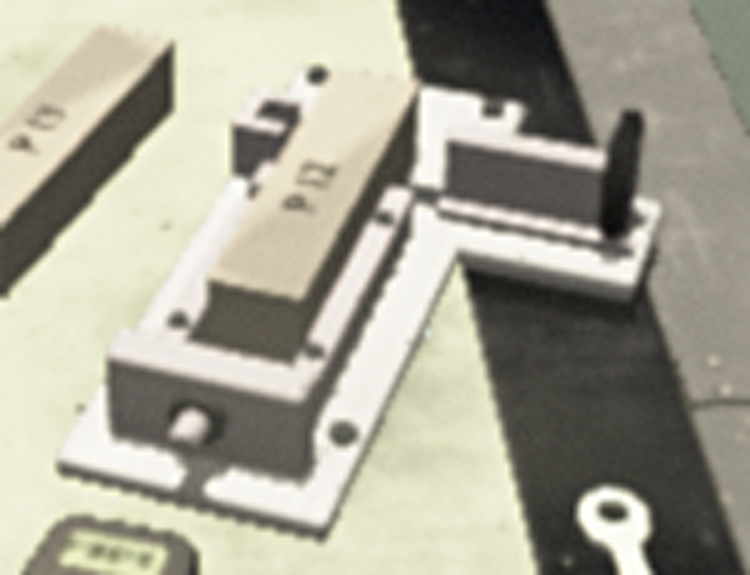

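The crop shows the prism top corners at about (212,280), (302,298), (418,85) and (330,72). The plate's front corners are at (62,460) and (322,524), and the push plate is near (622,165) with its top at (630,115).

Run:
```python
from h import *
f=lambda x,y,z:P('side0',235+x/5-.4,160+y/5-.4,z)
A=[f(*p,.062) for p in((212,280),(302,298),(418,85),(330,72))]
B=[f(*p,.022) for p in((62,460),(322,524))]
for p in A+B: print(p)
pm=np.mean(A,0); e=(A[0]+A[1])/2-(A[2]+A[3])/2; print('prism mid',pm,'len',np.linalg.norm(e))
d=B[1]-B[0]; w=np.array([-d[1],d[0],0]); w/=np.linalg.norm(w); w*=np.sign(w[1])
e/=np.linalg.norm(e); print(np.degrees(np.arctan2([e[1],w[1]],[e[0],w[0]])),np.linalg.norm(d))
hx=e; hy=np.array([-e[1],e[0],0])
m=np.mean(B,0)
# holder origin: on prism line, front edge at x=135
o=pm+hx*((m-pm)@hx-.135); print('origin',o,'via plate',m-.135*hx,'prism x',(pm-o)@hx)
T=f(636,115,.076); print('plate top pt in holder',T,(T-o)@hx,(T-o)@hy)
for x,y in((-71,120),(20,0),(-75,0),(-45,0)): print(x,y,(o+hx*x/1000+hy*y/1000).round(4))
c=np.load('pics/side0.npz')
D=c['depth']; ps=[P('side0',u,v) for u in range(350,366) for v in range(180,206)]
ps=np.array([p for p in ps if .045<p[2]<.08]); q=np.c_[(ps-o)@hx,(ps-o)@hy,ps[:,2]]
print('plate pts',len(q),np.percentile(q,[2,50,98],axis=0).round(3))
```

```text
[0.6641 0.2252 0.062 ]
[0.6305 0.2394 0.062 ]
[0.5661 0.0981 0.062 ]
[0.6029 0.0842 0.062 ]
[0.7253 0.2789 0.022 ]
[0.6311 0.3213 0.022 ]
prism mid [0.6159   0.161725 0.062   ] len 0.15449000776749283
[66.01491731 65.76719679] 0.10330246850874372
origin [0.62270941 0.17702992 0.062     ] via plate [0.62332266 0.17675707 0.022     ] prism x -0.016751375954898444
plate top pt in holder [0.4833 0.1497 0.076 ] -0.08163977161791772 0.11626201758648198
-71 120 [0.4842 0.1609 0.062 ]
20 0 [0.6308 0.1953 0.062 ]
-75 0 [0.5922 0.1085 0.062 ]
-45 0 [0.6044 0.1359 0.062 ]
plate pts 169 [[-0.084  0.097  0.046]
 [-0.065  0.114  0.06 ]
 [-0.052  0.12   0.076]]
```

```bash
python3 -m jog '[[[0.02,0.036,0],[0,0,0.1455],255],[[0.022,0.038,0],[0,0,0.1455],255],[[0.022,0.038,0],[0,0,0.1455],255],[[0.022,0.038,0],[0,0,0.1455],255],[[0.022,0.038,0],[0,0,0.1455],255],[[0.022,0.038,0],[0,0,0.1455],255],[[0.022,0.038,0],[0,0,0],255],[[0.022,0.038,0],[0,0,0],255],[[0.022,0.038,0],[0,0,0],255],[[0.022,0.038,0],[0,0,0],255],[[0.022,0.038,0],[0,0,0],255],[[0.022,0.038,0],[0,0,0],255],[[0.022,0.038,0],[0,0,0],255],[[0.022,0.038,0],[0,0,0],255],[[0.022,0.038,0],[0,0,0],255]]' 60
```

```text
time: 1.65
tool_pos: [0.5112, -0.0342, 0.2263]
tool_rot: [-0.001, 0.832, 0.555, 0.0]
ft_force: [1.7, -0.4, 0.8]
grip_width: 0.001
```

```bash
python3 -m jog '[[[0.028,0.045,0],[0,0,-0.024],255],[[0.029,0.045,-0.02],[0,0,0],255],[[0,0,-0.035],[0,0,0],255],[[0,0,-0.015],[0,0,0],255],[[0,0,0],[0,0,0],255]]'
python3 - <<'E'
from h import *
c=cap('wrist','w1'); cap('side','s1')
s=env.sense();print(s['tool_pos'],s['tool_rot'],s['ft_force'])
cv2.imwrite('pics/s1c.png',cv2.resize(cv2.imread('pics/s1.png')[120:275,215:405],None,fx=3.8,fy=3.8,interpolation=cv2.INTER_CUBIC))
E
```

```text
time: 2.15
tool_pos: [0.5645, 0.0547, 0.1574]
tool_rot: [-0.001, 0.836, 0.549, 0.001]
ft_force: [-1.1, -0.4, 0.4]
grip_width: 0.004
[0.56551741 0.05400954 0.15964891] [2.16823116e-04 8.36392124e-01 5.48125039e-01 2.66655604e-03] [ 0.77976524 -0.05065479  0.05587786]
```

View pics/w1.png

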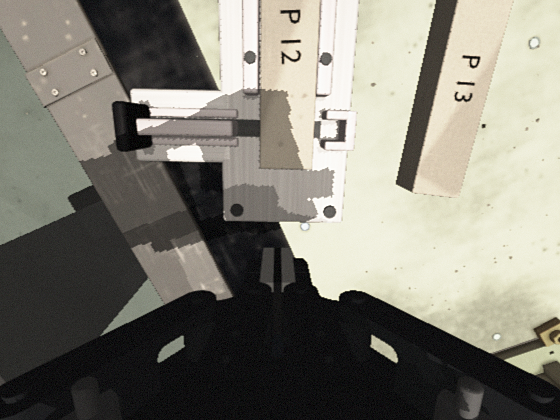

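View pics/s1c.png

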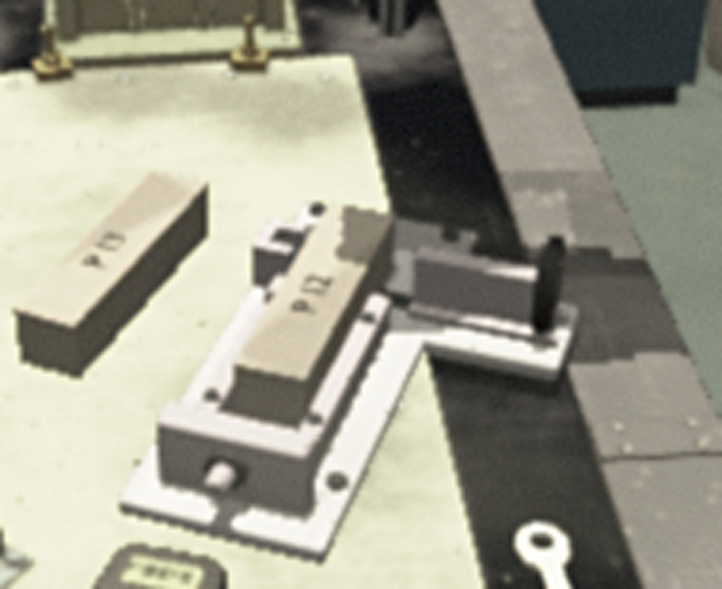

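In the wrist view the prism's rear top edge runs from (259,168) to (313,170). The plate's rear edge is at row 221 (x 223–342), and the push plate's outer top edge is at about (114,103)–(118,150). The fingers hang at (278,265), centred behind the prism.

Run:
```python
from h import *
a=P('w1',259,168,.062);b=P('w1',313,170,.062);c=P('w1',223,221,.022);d=P('w1',343,222,.022)
p=P('w1',114,104,.076);q=P('w1',118,151,.076)
for x in(a,b,c,d,p,q):print(x)
e=np.array([np.cos(np.radians(66)),np.sin(np.radians(66)),0]);n=np.array([-e[1],e[0],0])
m=(c+d)/2; o=m+.155*e; print('o',o)
t=env.sense()['tool_pos']
for nm,x in dict(a=a,b=b,p=p,q=q,tcp=t,d=d,c=c).items(): print(nm,((x-o)@e).round(4),((x-o)@n).round(4))
print(np.degrees(np.arctan2(*(d-c)[:2][::-1]))+90, np.degrees(np.arctan2(*(b-a)[:2][::-1]))+90)
```

```text
[0.5654 0.092  0.062 ]
[0.6019 0.0745 0.062 ]
[0.5109 0.0567 0.022 ]
[0.6112 0.012  0.022 ]
[0.4957 0.1711 0.076 ]
[0.482  0.1432 0.076 ]
o [0.62409418 0.17594955 0.022     ]
a -0.1006 0.0195
b -0.1017 -0.021
p -0.0567 0.1153
q -0.0877 0.1165
tcp -0.1352 0.0039
d -0.155 -0.0549
c -0.155 0.0549
65.97923517176386 64.38451567935782
```

```bash
python3 -m jog '[[[0.0035,-0.0015,-0.04],[0,0,0],255],[[0,0,-0.04],[0,0,0],255],[[0,0,-0.028],[0,0,0],255],[[0,0,-0.012],[0,0,0],255],[[0,0,0],[0,0,0],255]]'
```

```text
time: 2.75
tool_pos: [0.5756, 0.0494, 0.0461]
tool_rot: [0.006, 0.837, 0.547, 0.01]
ft_force: [-0.5, 0.8, 0.1]
grip_width: -0.002
```

```bash
cat > st.py <<'E'
from h import *
o=np.array([.6241,.1760,0]);e=np.array([.4067,.9135,0]);n=np.array([-.9135,.4067,0])
s=env.sense();t=s['tool_pos'];r=R.from_quat(s['tool_rot'][[1,2,3,0]])
print('holder xyz',((t-o)@e).round(4),((t-o)@n).round(4),t.round(4),'zaxis',r.as_matrix()[:,2].round(3),'yaw',np.degrees(np.arctan2(*r.as_matrix()[[1,0],0])),s['ft_force'].round(1),s['time'])
E
python3 -m jog '[[[0,0,-0.008],[0,0,0],255],[[0,0,0],[0,0,0],255]]'; python3 st.py
```

```text
time: 2.95
tool_pos: [0.578, 0.0488, 0.041]
tool_rot: [0.008, 0.837, 0.546, 0.012]
ft_force: [-0.2, -0.4, -0.6]
grip_width: -0.003
holder xyz -0.135 -0.0096 [0.578  0.0488 0.041 ] zaxis [ 0.028 -0.    -1.   ] yaw 66.24267136200025 [-0.2 -0.4 -0.6] 2.95
```

```bash
python3 -m jog '[[[-0.008,0.004,-0.004],[0,0.028,0],255],[[0.004,0.009,0],[0,0,0],255]]'; python3 st.py
```

```text
time: 3.15
tool_pos: [0.575, 0.0615, 0.0391]
tool_rot: [0.001, 0.838, 0.546, 0.0]
ft_force: [0.0, -0.6, -0.0]
grip_width: 0.002
holder xyz -0.1246 -0.0017 [0.575  0.0615 0.0391] zaxis [ 0.002 -0.001 -1.   ] yaw 66.13984145742876 [ 0.  -0.6 -0. ] 3.15
```

```bash
python3 -m jog '[[[0.004,0.009,-0.002],[0,0,0],255],[[0.004,0.009,0],[0,0,0],255],[[0.004,0.009,0],[0,0,0],255],[[0.004,0.009,0],[0,0,0],255]]'; python3 st.py
```

```text
time: 3.55
tool_pos: [0.5929, 0.1003, 0.0382]
tool_rot: [0.002, 0.838, 0.546, 0.0]
ft_force: [-1.5, -2.5, 1.4]
grip_width: -0.0
holder xyz -0.0818 -0.0023 [0.5929 0.1003 0.0382] zaxis [ 0.003 -0.003 -1.   ] yaw 66.22659752584174 [-1.5 -2.5  1.4] 3.55
```

```bash
python3 -m jog '[[[0.0025,0.0055,0],[0,0,0],255],[[0.0015,0.0035,0],[0,0,0],255]]'; python3 st.py; python3 -m jog '[[[0.0015,0.0035,0],[0,0,0],255],[[0,0,0],[0,0,0],255]]'; python3 st.py
```

```text
time: 3.75
tool_pos: [0.5965, 0.1087, 0.0382]
tool_rot: [0.003, 0.837, 0.548, -0.003]
ft_force: [-11.2, -24.6, 9.9]
grip_width: 0.004
holder xyz -0.0726 -0.0022 [0.5965 0.1087 0.0382] zaxis [-0.001 -0.009 -1.   ] yaw 66.4431156517104 [-11.2 -24.6   9.9] 3.75
time: 3.95
tool_pos: [0.5963, 0.1079, 0.0384]
tool_rot: [0.006, 0.836, 0.549, -0.009]
ft_force: [0.9, 0.1, 0.5]
grip_width: 0.0
holder xyz -0.0735 -0.0023 [0.5963 0.1079 0.0384] zaxis [-0.009 -0.019 -1.   ] yaw 66.58889757516626 [0.9 0.1 0.5] 3.95
```

```bash
python3 -m jog '[[[-0.006,-0.014,0],[0.019,-0.009,0],255],[[0,0,0.045],[0,0,0],255],[[0,0,0.045],[0,0,0],255],[[-0.017,0.01,0.02],[0,0,0],255],[[-0.03,0.017,0],[0,0,0],255],[[-0.03,0.017,0],[0,0,0],255],[[-0.03,0.017,0],[0,0,0],255],[[-0.03,0.017,0],[0,0,0],255],[[0,0,0],[0,0,0],255]]'; python3 st.py
python3 - <<'E'
from h import *
cap('side','s2'); cap('wrist','w2')
a=[cv2.resize(cv2.imread('pics/s2.png')[120:290,215:405],None,fx=2.1,fy=2.1),cv2.resize(cv2.imread('pics/w2.png'),(476,357))]
cv2.imwrite('pics/v2.png',np.hstack([x[:357] for x in a]))
E
```

```text
time: 4.85
tool_pos: [0.4509, 0.1787, 0.1541]
tool_rot: [-0.003, 0.837, 0.547, 0.007]
ft_force: [0.0, 0.6, 0.8]
grip_width: 0.002
holder xyz -0.068 0.1593 [0.4509 0.1787 0.1541] zaxis [ 0.009  0.012 -1.   ] yaw 66.35035263248918 [0.  0.6 0.8] 4.85
```

View pics/v2.png

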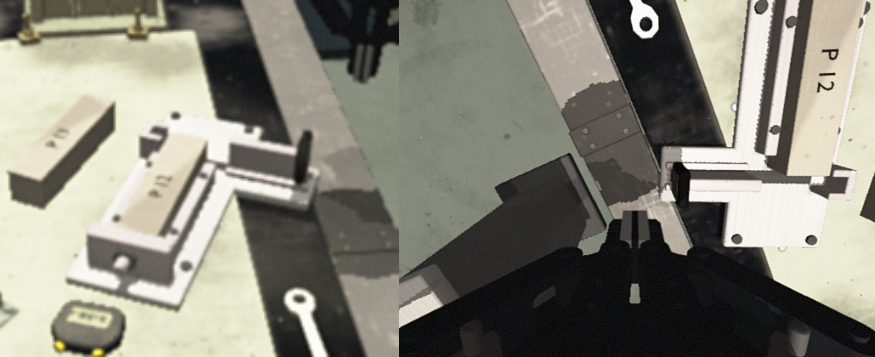

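The prism now sits at the end stop, and the gate is still open with the fingers outside the push plate. Next I check the rail height under the fingers and the prism's rear edge.

```bash
python3 - <<'E'
from h import *
o=np.array([.6241,.1760,0]);e=np.array([.4067,.9135,0]);n=np.array([-.9135,.4067,0])
for x,y in((779,173),(822,178)):
    p=P('w2',(x-399)/.85,y/.85,.062);print('prism rear',(p-o)@e,(p-o)@n)
for x,y in((685,166),(689,205)):
    p=P('w2',(x-399)/.85,y/.85,.076);print('pplate',(p-o)@e,(p-o)@n)
for x,y in((600,130),(650,185),(625,170),(660,220)):print(P('w2',(x-399)/.85,y/.85))
E
python3 -m jog '[[[0,0,-0.04],[-0.012,0.009,0],255],[[0,0,-0.03],[0,0,0],255],[[0,0,0],[0,0,0],255]]'; python3 st.py
```

```text
prism rear -0.05862002999999997 0.027426069999999952
prism rear -0.06304157999999997 -0.012305020000000026
pplate -0.04949790999999997 0.11511226999999997
pplate -0.08415651999999997 0.10986136
[ 0.4355  0.2314 -0.0008]
[ 0.461   0.1514 -0.0024]
[ 0.4419  0.1794 -0.0018]
[ 0.455   0.1063 -0.0026]
time: 5.25
tool_pos: [0.4595, 0.1771, 0.0861]
tool_rot: [0.003, 0.838, 0.546, 0.005]
ft_force: [0.5, -0.7, 0.2]
grip_width: -0.005
holder xyz -0.066 0.1508 [0.4595 0.1771 0.0861] zaxis [ 0.011  0.001 -1.   ] yaw 66.12096525910673 [ 0.5 -0.7  0.2] 5.25
```

```bash
python3 -m jog '[[[-0.0065,-0.0025,-0.02],[0,0.01,0],255],[[0,0,-0.015],[0,0,0],255],[[0,0,0],[0,0,0],255]]'; python3 st.py
```

```text
time: 5.55
tool_pos: [0.458, 0.1738, 0.0534]
tool_rot: [0.001, 0.839, 0.544, 0.003]
ft_force: [-0.6, 0.6, 0.2]
grip_width: 0.001
holder xyz -0.0696 0.1508 [0.458  0.1738 0.0534] zaxis [ 0.006  0.002 -1.   ] yaw 65.94563888001838 [-0.6  0.6  0.2] 5.55
```

```bash
python3 -m jog '[[[0.009,-0.004,0],[0,0,0],255],[[0.009,-0.004,0],[0,0,0],255],[[0.009,-0.004,0],[0,0,0],255],[[0.009,-0.004,0],[0,0,0],255],[[0.009,-0.004,0],[0,0,0],255]]'; python3 st.py
```

```text
time: 6.05
tool_pos: [0.5076, 0.1524, 0.0565]
tool_rot: [-0.0, 0.839, 0.544, 0.003]
ft_force: [-3.5, 0.5, -0.8]
grip_width: -0.001
holder xyz -0.069 0.0969 [0.5076 0.1524 0.0565] zaxis [ 0.005  0.004 -1.   ] yaw 65.88300339206288 [-3.5  0.5 -0.8] 6.05
```

```bash
python3 -m jog '[[[0.009,-0.004,-0.003],[0,0,0],255],[[0.009,-0.004,0],[0,0,0],255],[[0.006,-0.0025,0],[0,0,0],255],[[0.004,-0.0015,0],[0,0,0],255]]'; python3 st.py;  python3 -m jog '[[[0.0035,-0.0015,0],[0,0,0],255],[[0.003,-0.0015,0],[0,0,0],255]]'; python3 st.py
```

```text
time: 6.45
tool_pos: [0.5395, 0.1385, 0.054]
tool_rot: [0.0, 0.839, 0.543, 0.003]
ft_force: [-3.6, -0.3, 0.5]
grip_width: 0.002
holder xyz -0.0687 0.0621 [0.5395 0.1385 0.054 ] zaxis [ 0.006  0.003 -1.   ] yaw 65.84229160040186 [-3.6 -0.3  0.5] 6.45
time: 6.65
tool_pos: [0.5466, 0.1351, 0.054]
tool_rot: [0.0, 0.839, 0.543, 0.003]
ft_force: [-3.1, 1.5, 0.3]
grip_width: 0.004
holder xyz -0.0688 0.0541 [0.5466 0.1351 0.054 ] zaxis [ 0.006  0.003 -1.   ] yaw 65.84308740226355 [-3.1  1.5  0.3] 6.65
```

```bash
python3 -m jog '[[[0.003,-0.0015,0],[0,0,0],255]]'; python3 -m jog '[[[0.002,-0.001,0],[0,0,0],255]]';python3 -m jog '[[[0.002,-0.001,0],[0,0,0],255]]'; python3 st.py
```

```text
time: 6.75
tool_pos: [0.5483, 0.1343, 0.0539]
tool_rot: [-0.002, 0.84, 0.543, 0.002]
ft_force: [-16.2, 8.0, 13.1]
grip_width: -0.002
time: 6.85
tool_pos: [0.5481, 0.1344, 0.054]
tool_rot: [-0.004, 0.84, 0.543, -0.0]
ft_force: [-14.6, 4.8, 11.9]
grip_width: -0.002
time: 6.95
tool_pos: [0.548, 0.1345, 0.0541]
tool_rot: [-0.006, 0.839, 0.543, -0.003]
ft_force: [-11.8, 3.3, 8.5]
grip_width: 0.001
holder xyz -0.0689 0.0527 [0.548  0.1345 0.0541] zaxis [-0.011  0.008 -1.   ] yaw 65.8379678427329 [-11.8   3.3   8.5] 6.95
```

The force jump shows the gate is on its hard stop. I back off, raise the tool and check.

```bash
python3 -m jog '[[[-0.018,0.008,0],[-0.008,-0.011,0],255],[[-0.022,0.01,0],[0,0,0],255],[[-0.01,0.004,0.04],[0,0,0],255],[[0,0,0.045],[0,0,0],255],[[-0.03,0.015,0.03],[0,0,0],255],[[0,0,0],[0,0,0],255]]'; python3 st.py
python3 - <<'E'
from h import *
cap('side','s3'); cap('wrist','w3')
a=[cv2.resize(cv2.imread('pics/s3.png')[150:265,235:375],None,fx=3.1,fy=3.1,interpolation=cv2.INTER_CUBIC),cv2.imread('pics/w3.png')[:357,200:560]]
cv2.imwrite('pics/v3.png',np.hstack([x[:356] for x in a]))
E
```

```text
time: 7.55
tool_pos: [0.4695, 0.173, 0.1756]
tool_rot: [0.003, 0.839, 0.544, 0.006]
ft_force: [-0.1, 0.2, -0.5]
grip_width: -0.001
holder xyz -0.0656 0.14 [0.4695 0.173  0.1756] zaxis [ 0.014  0.001 -1.   ] yaw 65.88135862885201 [-0.1  0.2 -0.5] 7.55
```

View pics/v3.png

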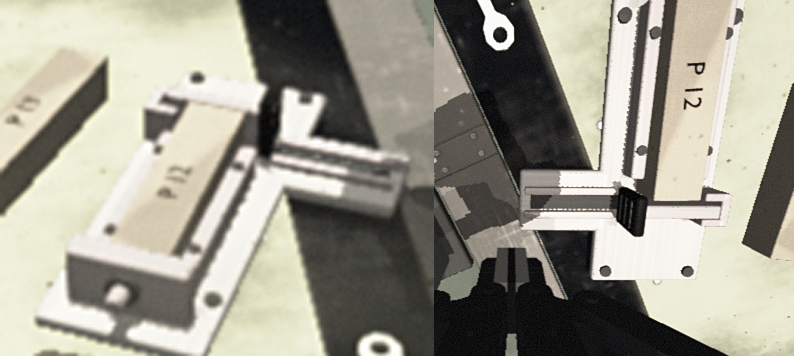

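The prism lies against the stop and the blade is across behind it, entering the receiver at (715,205). The push plate is at (630,210), by the trough. Now a numeric check with depth.

Run:
```python
from h import *
o=np.array([.6241,.1760,0]);e=np.array([.4067,.9135,0]);n=np.array([-.9135,.4067,0])
H=lambda p:np.array([(p-o)@e,(p-o)@n,p[2]]).round(4)
q=np.array([H(P('w3',u,v)) for u in range(375,415) for v in range(185,240)])
k=q[(q[:,2]>.035)&(q[:,2]<.073)&(abs(q[:,0]+.071)<.014)&(q[:,1]>.03)]; print(len(k),np.percentile(k[:,1],[5,50,95,99]))
for x,y in((655,200),(703,201)): print('prism rear',H(P('w3',x-234,y,.062)))
# bystanders before/after
for nm,p in(('spare',(245,180)),('watch',(257,275))): print(nm,P('side0',*p),P('s3',*p))
a=cv2.imread('pics/side0.png').astype(int);b=cv2.imread('pics/s3.png').astype(int)
print(abs(a-b)[165:215,218:262].mean(),abs(a-b)[262:292,238:276].mean(),abs(a-b)[180:260,260:370].mean())
```

```text
577 [0.0383 0.0391 0.0398 0.0401]
prism rear [-0.0607  0.0188  0.062 ]
prism rear [-0.0618 -0.0214  0.062 ]
spare [0.7256 0.0673 0.0428] [0.7255 0.0699 0.0445]
watch [0.7084 0.3402 0.0208] [0.7084 0.3406 0.0213]
2.8125757575757575 3.103801169590643 19.97564393939394
```

```bash
python3 -c "
from plant import env
print(env.finish_job())"
```

```text
the job is handed in; nothing more can be done
None
```

The prism is against the end stop and the gate is shut behind it. I handed the job in at about 7.6 s robot time. The hand-in reports no verdict, so these are my own checks:

- **Prism:** I pushed its rear end with the shut fingertips until the force jumped to about 27 N at the stop. The last images put its rear end at holder x of about -61 mm, against a nominal -60 mm, so prism_mid is at about 19 mm (limit 16 mm). It looked flat in the trough.
- **Gate:** I pushed the push plate until the force rose at the hard stop. The plate's outer face then measured about y = 39 mm, against a nominal 40 mm when fully shut.
- **Bystanders:** the spare prism and the stopwatch looked unchanged, with depth readings within about 3 mm of the start.
- **Arm:** the fingers were withdrawn clear and the residual force was about 0.

No check failed or disagreed beyond the 1–2 mm of calibration noise. While I was lowering it behind the prism, the tool drifted about 1 cm sideways and tilted about 1.6°. I corrected that before contact.

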